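Bring the strawberry thimble under the lamp

TASK

Put the strawberry thimble on show at the lamp: first slide the patch box along the glass shelf from the middle etched ring into the empty ring, then slide the steel dish, with the porcelain thimble left standing in it, into the middle ring; neither may be lifted or tipped, and each must end inside its ring. Then wind the lamp's sprung key clockwise, in several partial turns, up to its stop, and last of all flip the toggle switch over, away from the robot, to put the lamp on. Leave the birch thimble, the loupe and the marble paperweight where they are.

Things in the scene. Friction and masses are not known exactly. Their poses are not given: they have to be found in the camera images.
- patch_box: Teal enamel patch box, closed, 70 mm (its x) by 50 mm (its y) by 27 mm high, 0.1 to 0.2 kg; stands in the middle ring at the start. Origin: centre of its underside; z up.
- dish: Round grey steel dish, 90 mm across, 24 mm high, open top, wall 3 mm, floor 4 mm thick, 0.2 to 0.35 kg; stands in one of the two end rings. Origin: centre of its underside; z up.
- thimble: White porcelain thimble with painted strawberries, 20 mm across the foot, 26 mm high, 15 g, standing loose on the dish's floor near its centre. Origin: centre of its underside; z up.
- ring_mid: Etched ring flat on the glass shelf (drawn, no height), 60 mm inner radius, 64 mm outer: the middle one of three alike in a row about 170 mm apart, the one before the lamp. Origin: its centre, on the glass.
- ring_dish: Like ring_mid: the end ring where the dish stands at the start (left or right end of the row). Origin: its centre.
- ring_free: Like ring_mid: the end ring that is empty at the start (the other end of the row). Origin: its centre.
- lamp: White lamp base, fixed, behind the row, 85 mm (its x) by 270 mm (its y) by 35 mm high; a glass globe 56 mm across on its middle, top at 98 mm; the key at y = +100 mm, the toggle at y = -100 mm. Its x points away from the robot. Origin: centre of its underside.
- key_grip (a point): Centre of the blade of the upright steel winding key on the lamp: blade 36 mm long (its x), 8 mm thick (its y), 24 mm high, from 49 to 73 mm above the glass; turns about its vertical z with the key.
- key (a joint): Turn of the key in rad, growing clockwise from above; 0 unwound, stop at 2.6; it starts at 0 to 0.4. It is sprung but stays where it is let go.
- toggle_tip (a point): Centre of the 15 mm ball on the end of the black toggle; the lever is 40 mm from its pivot (39 mm above the glass) to this point. The base's collar is 4 mm high round its foot.
- toggle (a joint): Angle of the toggle in rad: 0 off, leaning to the robot (lamp -x) by 0.45 rad; 0.9 on, leaning away (lamp +x) by 0.45 rad; stays where it is left.
- birch_thimble: Bystander: carved birch thimble, 22 mm across, 28 mm high, standing on the robot's side of the row. Origin: centre of its underside.
- loupe: Bystander: black loupe, a cylinder 32 mm across, 22 mm high, on the robot's side of the row. Origin: centre of its underside.
- paperweight: Bystander: marble block 40 by 40 by 30 mm, beside the lamp's toggle end. Origin: centre of its underside.
There are look-alikes about, which are no part of the job. Leave any pink look-alike of the patch_box alone. Leave any purple look-alike of the thimble alone.

How it is judged:
On the way, in this order (a step that is already met when the one before it is completed fails the run):
1. the patch box stands inside the ring that was empty (horizontal distance between patch_box and ring_free below 0.015 m), for 0.2 s.
2. the dish stands inside the middle ring (horizontal distance between dish and ring_mid below 0.015 m), for 0.2 s.
3. the key is wound up to its stop (value of joint key above 2.35 rad), for 0.2 s.
4. the toggle is flipped on (value of joint toggle above 0.75 rad), for 0.2 s.
At the end, for the whole second after the job is handed in: Patch box flat in the ring that was empty, dish in the middle ring (centres within 15 mm of the rings' centres), porcelain thimble upright in the dish, key wound to its stop (over 2.35 of 2.6 rad), toggle over to the far side (over 0.75 of 0.9 rad), all at rest (horizontal distance between patch_box and ring_free below 0.015 m and horizontal distance between dish and ring_mid below 0.015 m and horizontal distance between thimble and dish below 0.035 m and angle between thimble's own z axis and vertical below 0.2 rad and height (world z) of each of patch_box, dish below 0.004 m and value of joint key above 2.35 rad and value of joint toggle above 0.75 rad and linear speed of each of dish, patch_box, thimble below 0.01 m/s); the robot touches nothing.
It fails at once if the patch box is lifted (over 8 mm) or tipped (height (world z) of patch_box above 0.008 m or angle between patch_box's own z axis and vertical above 0.2 rad).
It fails at once if the dish is lifted (over 8 mm) or tipped (height (world z) of dish above 0.008 m or angle between dish's own z axis and vertical above 0.2 rad).
It fails at once if the porcelain thimble is knocked over or taken out of the dish (angle between thimble's own z axis and vertical above 0.6 rad or horizontal distance between thimble and dish above 0.042 m or height (world z) of thimble above 0.02 m).
It fails at once if the birch thimble, loupe or paperweight is moved (over 20 mm) or knocked over ((distance of birch_thimble from where it was at the start of the episode above 0.02 m or angle between birch_thimble's own z axis and vertical above 0.5 rad) or (distance of loupe from where it was at the start of the episode above 0.02 m or angle between loupe's own z axis and vertical above 0.5 rad) or (distance of paperweight from where it was at the start of the episode above 0.02 m or angle between paperweight's own z axis and vertical above 0.5 rad)).
It also fails if it takes over 72 s, if anything falls off the work surface, if the arm or the gripper's body presses on something with over 40 N, if the wrist force passes 120 N, or if a joint passes its speed limit or range.

ROBOT

A 7-joint arm with a two-finger parallel gripper is mounted at the origin on the work surface. World frame = base frame: x ahead of the robot, y to its left, z up, the work surface at z = 0. Lengths are in m, angles in rad, forces in N, time in s.
With the tool pointing down it reaches from about 0.425 to 0.875 m from the base axis. Payload 4.7 kg.
Tool frame: the origin (TCP) lies midway between the tips of the shut fingers; the grasp point (between the pads) lies 19 mm behind it; z points along the fingers, y is the line along which they close (so a half turn about z gives the same grasp; the last joint's range is limited). The gripper opens to 87 mm and grips with 3 to 60 N. Pads are 19 mm wide; open, the fingers measure 117 mm over their backs; the gripper's body (75 mm by 190 mm) begins 51 mm behind the grasp point.
Start: joints at [1.168, 0.321, -0.07, 1.45, 0.023, 1.371, -0.057], TCP at [0.263, -0.594, 0.223] pointing down, gripper open.
Joint ranges: [-2.86, 2.86], [-0.3, 2.09], [-1.38, 1.24], [0.06, 2.45], [-1.56, 4.7], [0.09, 2.05], [-2.69, 2.69]. Speed limits (rad/s): [2.57, 2.57, 3.14, 3.14, 3.14, 3.14, 3.14].

INTERFACE

Orientations are given as a rotation vector (axis times angle).
In Python, from bench import ctrl gives the robot as it stands. The module is installed in compiled form; this text tells all that it offers.
- The arm moves only by the tool carry_out, never from a script. Its argument "steps" is a list of rows, each a list of 7 numbers: the turn, a rotation vector about the world's x, y, z in degrees, then the shift along the world's x, y, z in cm, then the opening, from 0 (shut) to 1 (fully open). A call has 1 to 12 rows; each row is the pose to reach, as a shift and turn from the pose commanded when the call began; what a row does not reach only later rows make up. A row lasts 1/10 s, in which the tool goes at most 50 mm and 8.59 degrees, less where a joint would pass 70% of its speed; a pose out of reach is approached as far as the arm can. A call with a gripper value outside its range is refused whole. The fingers move at their own pace and stop on an object; "squeeze" is the grip in N (left out, the last holds). Time passes only in rows, so rows that repeat a pose let the fingers close. It gives the time, the measured TCP pose, the force, the opening and the grip force at its end, in the units of the state.
- ctrl.get_state(): the state, without advancing time (a new reading comes with each control period).
- ctrl.get_image(name): name is "side" or "top"; returns a dict with "pixels" (420x560x3 uint8, red, green, blue), "camera_matrix" (3x3 intrinsics, pixels), "k1" (the pictures are not rectified: a ray, as slopes to the right and down, at radius r is drawn at 1 + k1 r^2 times it, then the intrinsics apply), "cam_to_world" (4x4, takes a point from camera to world coordinates). Camera axes: x right, y down, z forward; pixel columns grow to the right and rows downward; lengths in m; the calibration is good to about 2 mm. A picture is of the moment at which its call begins. There is no depth.
- ctrl.close_job(): hands the job in; it is judged then, once.
The state is a dict: "time": time; "joint_positions": joint angles; "qd": joint speeds; "joint_torque": joint torques, N m; "position": TCP position; "tool_rot": TCP orientation; "ft_force": force on the tool from outside, world axes, zero at the start; "torque": the same for the moment, N m; "grip_width": opening from 0.0 (shut) to 1.0 (fully open); "grip_force": force on a finger pad.
Only numpy, scipy, OpenCV 4.12 (cv2) and the standard library are available. Lean on these libraries where they do the work, as an engineer would, in place of code of your own. Each camera call takes 0.05 s, during which the arm holds its last target. There are 200 camera calls.

## Working session

There is one attempt and no reset: what is moved stays moved. The work goes in short steps, Python scripts to look and compute and a tool call to move; the robot and the scene stay as the last step left them, time stands still between calls to the robot, and variables do not carry over. Pictures are saved under pics/ and viewed, at most 10 in all, crops included, and the job is handed in when it is done.

Besides the shell and the picture viewer there is one more tool, called after "Call:" by a JSON object that holds its "api" and its "payload", one argument or row to a line. carry_out: Moves the arm, as the interface text tells. Its arguments: {"type":"object","properties":{"steps":{"type":"array","items":{"type":"array","items":{"type":"number"}}},"squeeze":{"type":"number"}},"required":["steps"]}

```bash
mkdir -p pics
cat > h.py <<'E'
import numpy as np, cv2
from bench import ctrl
def grab(n):
    return ctrl.get_image(n)
def save(im,f): cv2.imwrite('pics/'+f, cv2.cvtColor(im['pixels'],cv2.COLOR_RGB2BGR))
def ray(im,u,v):
    K=np.array(im['camera_matrix']);T=np.array(im['cam_to_world'])
    p=np.array([(u-K[0,2])/K[0,0],(v-K[1,2])/K[1,1]]);q=p.copy()
    for _ in range(20): q=p/(1+im['k1']*(q@q))
    d=T[:3,:3]@np.array([q[0],q[1],1.]);return T[:3,3],d
def pt(im,u,v,z=0.):
    o,d=ray(im,u,v);return o+d*(z-o[2])/d[2]
def proj(im,P):
    K=np.array(im['camera_matrix']);T=np.array(im['cam_to_world'])
    c=T[:3,:3].T@(np.array(P)-T[:3,3]);q=c[:2]/c[2];q=q*(1+im['k1']*(q@q))
    return K[0,0]*q[0]+K[0,2],K[1,1]*q[1]+K[1,2]
E
python3 - <<'E'
from h import *
for n in('top','side'):
    im=grab(n);save(im,n+'0.png');print(n,np.round(im['cam_to_world'],3),im['k1'],im['camera_matrix'])
s=ctrl.get_state();print(s)
E
```

```text
top [[ 0.02  -0.986  0.167  0.372]
 [-1.    -0.024 -0.02   0.002]
 [ 0.024 -0.167 -0.986  0.847]
 [ 0.     0.     0.     1.   ]] -0.15008167107167958 [[453.06564083   0.         280.23126485]
 [  0.         453.06564083 209.66662841]
 [  0.           0.           1.        ]]
side [[ 0.857 -0.404  0.319  0.274]
 [-0.515 -0.655  0.553 -0.444]
 [-0.014 -0.638 -0.77   0.665]
 [ 0.     0.     0.     1.   ]] -0.049133212555747756 [[472.07997363   0.         271.53601831]
 [  0.         472.07997363 204.61689244]
 [  0.           0.           1.        ]]
{'time': 0.1, 'joint_positions': array([ 1.16812195,  0.32174747, -0.07005402,  1.45157906,  0.0226365 ,
        1.37077902, -0.0568774 ]), 'qd': array([-0.00058866, -0.00068899,  0.00102616, -0.00171732,  0.00056135,
        0.00101206,  0.00123196]), 'joint_torque': array([ 6.42486411e-04, -4.92569911e+01, -4.05156948e-01, -3.13397741e+01,
       -6.37665647e-02,  3.94969981e-02,  1.00959035e-04]), 'position': array([ 0.26285226, -0.59393546,  0.22155848]), 'tool_rot': array([-3.07199754e+00, -6.49642035e-01,  7.72584328e-04]), 'ft_force': array([0.25950332, 0.11890425, 0.33287984]), 'torque': array([-0.06499776, -0.00086339,  0.02557627]), 'grip_force': 0.0, 'grip_width': 0.9981887635099818}
```

View pics/top0.png

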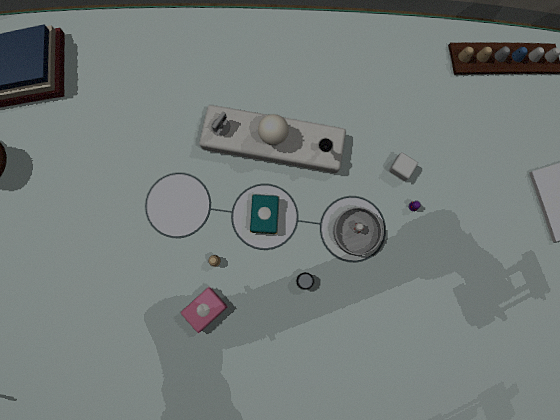

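View pics/side0.png

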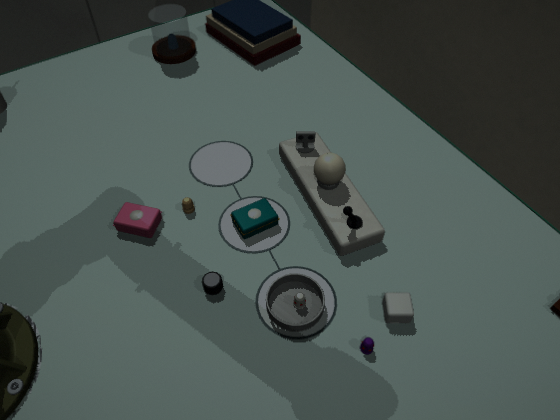

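The top view shows the empty ring at (178,205), the teal box at (265,213) in the middle ring, the dish with the white thimble at (358,231), the key at (219,122) and the toggle at (326,145). It also shows the pink box look-alike at (203,310), the purple thimble at (415,205), the birch thimble at (214,260), the loupe at (305,281) and the paperweight at (404,166). The side view agrees.

The teal box is the only teal one, standing in the middle ring, so it is the patch box. The thimble in the dish is the only white one there. Next I measure and check in one enlarged crop.

```bash
cat >> h.py <<'E'
def blob(im,lo,hi,box,minA=20):
    """largest HSV blob contour within box (u0,v0,u1,v1)"""
    hsv=cv2.cvtColor(im['pixels'],cv2.COLOR_RGB2HSV);m=cv2.inRange(hsv,lo,hi)
    k=np.zeros_like(m);k[box[1]:box[3],box[0]:box[2]]=255
    c,_=cv2.findContours(m&k,cv2.RETR_EXTERNAL,cv2.CHAIN_APPROX_NONE)
    return max(c,key=cv2.contourArea)[:,0].astype(float)
def ground(im,c,z): return np.array([pt(im,u,v,z)[:2] for u,v in c])
def circ(im,c0,r,z,tol=.006,pol=None):
    """circle fit through Canny edge points near c0 at radius r, plane z"""
    g=cv2.cvtColor(im['pixels'],cv2.COLOR_RGB2GRAY);e=cv2.Canny(g,25,70)
    u0,v0=proj(im,[*c0,z]);vv,uu=np.nonzero(e)
    k=np.hypot(uu-u0,vv-v0)<r*1.3*700
    P=ground(im,np.c_[uu,vv][k],z);c=np.array(c0,float)
    for t in(tol*2,tol,tol*.7,tol*.7,tol*.7):
        q=P[abs(np.hypot(*(P-c).T)-r)<t]
        A=np.c_[2*q,np.ones(len(q))];s=np.linalg.lstsq(A,(q**2).sum(1),rcond=None)[0];c=s[:2]
    return c,np.sqrt(s[2]+c@c),len(q)
def boxfit(im,c,z):
    """rectangle: centre, long-side angle(deg), size"""
    (x,y),(w,h),a=cv2.minAreaRect((ground(im,c,z)*1000).astype(np.float32))
    if w<h:w,h,a=h,w,a+90
    return np.round([x,y,w,h,a],1)
E
python3 - <<'E'
from h import *
t=grab('top');s=grab('side')
for n,u,v in(('free',178,205),('mid',265,216),('dishring',353,229)):
    c=pt(t,u,v)[:2]
    print(n,circ(t,c,.062,0),circ(s,c,.062,0))
c=pt(t,358,229,.024)[:2]
for im in(t,s): print('dish',circ(im,c,.0435,.024,.004), circ(im,c,.0435,.024,.003))
print('box top',boxfit(t,blob(t,(80,80,30),(95,255,255),(220,170,310,260)),.027))
u,v=proj(s,[*pt(t,265,213,.027)]);u,v=int(u),int(v)
print('box side',boxfit(s,blob(s,(80,80,30),(95,255,255),(u-50,v-50,u+50,v+50)),.027))
for n,q,z in(('birch',(214,260),.014),('loupe',(305,281),.022),('pw',(404,165),.03),('toggle',(326,144),.075),('globe',(273,129),.07),('key',(219,122),.07)): print(n,pt(t,*q,z))
for P in((150,98,340,180),): print('lampcorner', [pt(t,u,v,.035)[:2].round(3) for u,v in((208,105),(347,130),(340,171),(200,147))])
K=t['pixels'][90:190,190:430];S=s['pixels'][120:270,270:400]
a=cv2.resize(K,None,fx=3,fy=3,interpolation=2);b=cv2.resize(S,(260,300),interpolation=2)
o=np.zeros((600,780,3),np.uint8);o[:300,:720]=a;o[300:,:260]=b
o[300:,270:530]=cv2.resize(s['pixels'][180:330,220:350],(260,300),interpolation=2)
o[300:,540:780]=cv2.resize(t['pixels'][180:280,220:300],(240,300),interpolation=2)
cv2.imwrite('pics/c1.png',o[...,::-1])
E
```

```text
free (array([0.5205031 , 0.18095463]), np.float64(0.06191240998687465), 410) (array([0.52005103, 0.17995683]), np.float64(0.062086817746495084), 337)
mid (array([0.50227964, 0.01493741]), np.float64(0.06190726018469931), 418) (array([0.50183734, 0.0143277 ]), np.float64(0.06205283658731933), 418)
dishring (array([ 0.48247447, -0.15274262]), np.float64(0.06192256310475964), 410) (array([ 0.48207297, -0.15361946]), np.float64(0.06198425781731329), 506)
dish (array([ 0.47467235, -0.15824186]), np.float64(0.04302300414162046), 158) (array([ 0.47506992, -0.15700226]), np.float64(0.04332798392127566), 131)
dish (array([ 0.47521824, -0.16118115]), np.float64(0.04345634570092951), 213) (array([ 0.47523247, -0.16116671]), np.float64(0.04342384833585626), 195)
box top [503.3  15.2  67.8  48.4 177.7]
box side [503.2  13.3  68.4  47.4 179. ]
birch [0.41630582 0.10494457 0.014     ]
loupe [ 0.38166123 -0.06182499  0.022     ]
pw [ 0.60157872 -0.24740563  0.03      ]
toggle [ 0.62317501 -0.09266291  0.075     ]
globe [0.65028553 0.0024943  0.07      ]
key [0.66130513 0.10041788 0.07      ]
lampcorner [array([0.708, 0.128]), array([ 0.665, -0.138]), array([ 0.585, -0.124]), array([0.624, 0.138])]
```

View pics/c1.png

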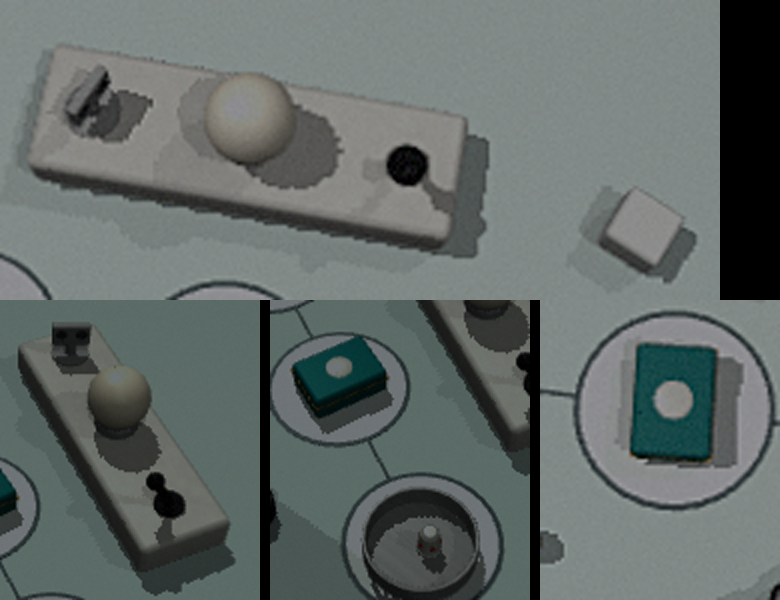

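The crop confirms the teal box in the middle ring, the white thimble standing in the dish, the key blade sloping up-right at about (85,90) and the toggle leaning toward the robot. Next I go above the patch box.

Call:
{"api": "carry_out", "payload": {
  "steps": [
    [0, 0, -25.4, 24, 60.8, -10, 1],
    [0, 0, -25.4, 24, 60.8, -10, 1],
    [0, 0, -25.4, 24, 60.8, -10, 1],
    [0, 0, -25.4, 24, 60.8, -10, 1],
    [0, 0, -25.4, 24, 60.8, -10, 1],
    [0, 0, -25.4, 24, 60.8, -10, 1],
    [0, 0, -25.4, 24, 60.8, -10, 1],
    [0, 0, -25.4, 24, 60.8, -10, 1],
    [0, 0, -25.4, 24, 60.8, -10, 1],
    [0, 0, -25.4, 24, 60.8, -10, 1],
    [0, 0, -25.4, 24, 60.8, -10, 1],
    [0, 0, -25.4, 24, 60.8, -10, 1]
  ],
  "squeeze": 10
}}

```text
time: 1.4
position: [0.4813, -0.0409, 0.1318]
tool_rot: [3.141, -0.042, 0.001]
ft_force: [0.3, -0.1, 0.4]
grip_width: 1.0
grip_force: 0.0
```

Call:
{"api": "carry_out", "payload": {
  "steps": [
    [0, 0, 0, 2.2, 5.5, -3.2, 1],
    [0, 0, 0, 2.2, 5.5, -3.2, 1],
    [0, 0, 0, 2.2, 5.5, -6.2, 1],
    [0, 0, 0, 2.2, 5.5, -9.2, 1],
    [0, 0, 0, 2.2, 5.5, -11, 1],
    [0, 0, 0, 2.2, 5.5, -12, 1],
    [0, 0, 0, 2.2, 5.5, -12.4, 1],
    [0, 0, 0, 2.2, 5.5, -12.4, 1]
  ]
}}

```text
time: 2.2
position: [0.503, 0.0123, 0.008]
tool_rot: [-3.141, 0.042, 0.0]
ft_force: [-0.1, -1.4, 0.5]
grip_width: 0.999
grip_force: 0.0
```

Call:
{"api": "carry_out", "payload": {
  "steps": [
    [0, 0, 0, 0, 0.1, 0, 0.4],
    [0, 0, 0, 0, 0.1, 0, 0.4],
    [0, 0, 0, 0, 0.1, 0, 0.4],
    [0, 0, 0, 0, 0.1, 0, 0.4],
    [0, 0, 0, 0, 0.1, 0, 0.4],
    [0, 0, 0, 0, 0.1, 0, 0.4],
    [0, 0, 0, 0, 0.1, 0, 0.4],
    [0, 0, 0, 0, 0.1, 0, 0.4]
  ],
  "squeeze": 10
}}

```text
time: 3.0
position: [0.503, 0.0134, 0.008]
tool_rot: [3.141, -0.042, 0.0]
ft_force: [-0.4, 0.9, 2.0]
grip_width: 0.575
grip_force: 10.0
```

Call:
{"api": "carry_out", "payload": {
  "steps": [
    [0, 0, 0, 0.1, 0.7, 0, 0.4],
    [0, 0, 0, 0.2, 2.0, 0, 0.4],
    [0, 0, 0, 0.4, 3.5, 0, 0.4],
    [0, 0, 0, 0.5, 5.0, 0, 0.4],
    [0, 0, 0, 0.7, 6.8, 0, 0.4],
    [0, 0, 0, 0.9, 8.6, 0, 0.4],
    [0, 0, 0, 1.1, 10.4, 0, 0.4],
    [0, 0, 0, 1.2, 12.0, 0, 0.4],
    [0, 0, 0, 1.4, 13.5, 0, 0.4],
    [0, 0, 0, 1.5, 14.9, 0, 0.4],
    [0, 0, 0, 1.6, 16.0, 0, 0.4],
    [0, 0, 0, 1.7, 16.7, 0, 0.4]
  ]
}}

```text
time: 4.2
position: [0.5197, 0.1815, 0.008]
tool_rot: [3.141, -0.04, -0.0]
ft_force: [-1.6, -3.9, 5.5]
grip_width: 0.572
grip_force: 10.0
```

Call:
{"api": "carry_out", "payload": {
  "steps": [
    [0, 0, 0, 0, 0, 0, 0.4],
    [0, 0, 0, 0, 0, 0, 0.4],
    [0, 0, 0, 0, 0, 0, 0.4]
  ]
}}

```text
time: 4.5
position: [0.52, 0.181, 0.008]
tool_rot: [-3.14, 0.042, -0.001]
ft_force: [-0.7, 3.1, 4.0]
grip_width: 0.569
grip_force: 10.0
```

Run:
```python
from h import *
t=grab('top');s=grab('side')
cv2.imwrite('pics/m1.png',np.hstack([t['pixels'],s['pixels']])[...,::-1])
for im in(t,s):
    u,v=map(int,proj(im,[.52,.18,.027]))
    c=blob(im,(80,80,20),(95,255,255),(u-60,v-60,u+60,v+60));print(boxfit(im,c,.027),len(c))
    c=pt(t,358,229,.024)[:2];print(circ(im,[.4752,-.1605],.0435,.024,.004))
```

```text
[540.3 171.   28.2  11.4 179. ] 35
(array([ 0.47389944, -0.15804168]), np.float64(0.0435537652634498), 174)
[493.  177.7  47.5  13.1  89.7] 53
(array([ 0.47460713, -0.16046442]), np.float64(0.04371499849196889), 200)
```

Call:
{"api": "carry_out", "payload": {
  "steps": [
    [0, 0, 0, 0, 0, 0, 0.72],
    [0, 0, 0, 0, 0, 0, 0.72],
    [0, 0, 0, 0, 0, 0, 0.72],
    [0, 0, 0, 0, 0, 3, 0.72],
    [0, 0, 0, 0, 0, 8, 0.72],
    [0, 0, -7.5, -2, -5, 11, 0.2],
    [0, 0, -7.5, -3, -10, 12, 0.2],
    [0, 0, -7.5, -3.8, -15, 12, 0.2],
    [0, 0, -7.5, -3.8, -15, 12, 0.2]
  ]
}}

```text
time: 5.5
position: [0.481, 0.0235, 0.1282]
tool_rot: [3.127, -0.259, 0.0]
ft_force: [-0.5, -0.6, 0.4]
grip_width: 0.442
grip_force: 0.0
```

Run:
```python
from h import *
t=grab('top');s=grab('side')
for n,im in(('t',t),('s',s)):
    u,v=map(int,proj(im,[.52,.18,.027]))
    c=blob(im,(80,80,20),(95,255,255),(u-60,v-60,u+60,v+60));print(boxfit(im,c,.027),len(c))
    for r,tol in((.045,.0015),(.042,.0015)):print(circ(im,[.475,-.16],r,.024,tol))
def crop(im,P,r):
    u,v=map(int,proj(im,P));print(u,v);u=max(r,u);return cv2.resize(im['pixels'][v-r:v+r,u-r:u+r],(400,400),interpolation=2)
cv2.imwrite('pics/m2.png',np.hstack([crop(t,[.475,-.16,.02],40),crop(s,[.475,-.16,.02],50)])[...,::-1])
save(t,'m2t.png')
```

```text
[518.6 182.9  71.2  45.1   1.2] 117
(array([ 0.47320427, -0.16050984]), np.float64(0.04499597446270393), 97)
(array([ 0.4754171 , -0.15827959]), np.float64(0.04223661814687146), 97)
[493.  178.5  53.3  21.8  74.8] 50
(array([ 0.47442413, -0.1601868 ]), np.float64(0.044751215850099654), 73)
(array([ 0.47553514, -0.15914264]), np.float64(0.04201771600630176), 91)
358 231
294 299
```

View pics/m2.png

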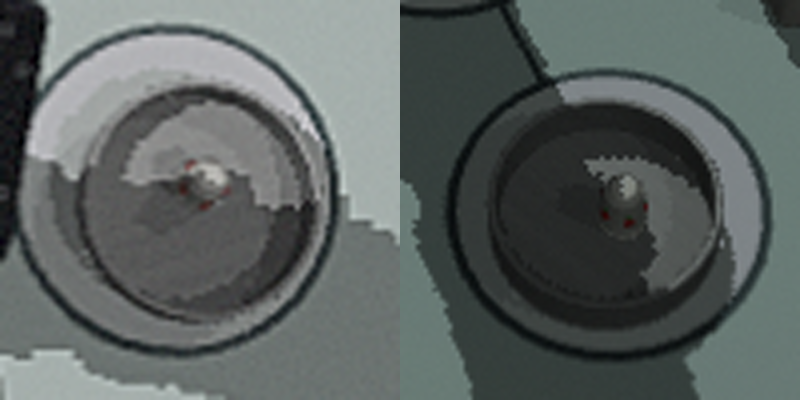

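The crop shows the dish rim spanning (82..318, 85..322) in the top crop. The white thimble with red strawberries stands at about (208,185), slightly behind the dish centre.

Run:
```python
from h import *
t=grab('top');s=grab('side')
print(pt(t,358,231.7,.024),pt(t,359.6,227,.028),pt(s,300.3,296,.028))
# box: lamp-lit top mask is gripper occluded in side?
for n,im in(('t',t),('s',s)):
    u,v=map(int,proj(im,[.52,.18,.027]));print(u,v)
    hsv=cv2.cvtColor(im['pixels'],cv2.COLOR_RGB2HSV);m=cv2.inRange(hsv,(75,60,10),(100,255,255));cv2.imwrite(f'pics/k{n}.png',m)
o=np.hstack([cv2.resize(im['pixels'][v-50:v+50,u-50:u+50],(400,400)) for im in(t,s) for u,v in[map(int,proj(im,[.52,.18,.027]))]])
cv2.imwrite('pics/m3.png',o[...,::-1])
```

```text
[ 0.47329387 -0.15857596  0.024     ] [ 0.481558   -0.16083159  0.028     ] [ 0.48323114 -0.16302413  0.028     ]
175 202
219 152
```

View pics/m3.png

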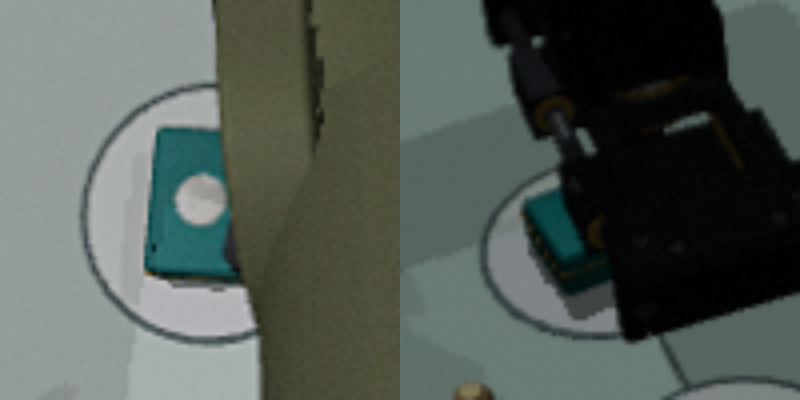

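The box is inside the empty ring. Next I move over the dish's near wall and look at the pose before descending.

Call:
{"api": "carry_out", "payload": {
  "steps": [
    [0, 0, 0, 0, -5, 0, 0.2],
    [0, 0, 0, 0, -10, -2, 0.2],
    [0, 0, 0, 0, -13, -4, 0.2],
    [0, 0, 0, 0, -14, -6, 0.2],
    [0, 0, 0, 0, -14, -8, 0.2],
    [0, 0, 0, 0, -14, -8, 0.2],
    [0, 0, 0, 0, -14, -8, 0.2]
  ]
}}

```text
time: 6.4
position: [0.4823, -0.1076, 0.0477]
tool_rot: [-3.131, 0.242, 0.001]
ft_force: [1.3, 0.2, 0.4]
grip_width: 0.198
grip_force: 0.0
```

Call:
{"api": "carry_out", "payload": {
  "steps": [
    [0, 0, 0, 0, -0.9, 0, 0.2],
    [0, 0, 0, 0, -0.9, 0, 0.2],
    [0, 0, 0, 0, -0.9, -1, 0.2],
    [0, 0, 0, 0, -0.9, -2, 0.2],
    [0, 0, 0, 0, -0.9, -3, 0.2],
    [0, 0, 0, 0, -0.9, -3.6, 0.2],
    [0, 0, 0, 0, -0.9, -4.0, 0.2],
    [0, 0, 0, 0, -0.9, -4.0, 0.2],
    [0, 0, 0, 0, -0.9, -4.0, 0.2]
  ]
}}

```text
time: 7.3
position: [0.482, -0.1187, 0.0079]
tool_rot: [3.132, -0.247, 0.0]
ft_force: [-0.0, 0.2, -0.1]
grip_width: 0.204
grip_force: 0.0
```

Call:
{"api": "carry_out", "payload": {
  "steps": [
    [0, 0, 0, 0, 0.2, 0, 0.17],
    [0, 0, 0, 0, 0.2, 0, 0.14],
    [0, 0, 0, 0, 0.2, 0, 0.11],
    [0, 0, 0, 0, 0.2, 0, 0.09],
    [0, 0, 0, 0, 0.2, 0, 0.07],
    [0, 0, 0, 0, 0.2, 0, 0.05],
    [0, 0, 0, 0, 0.2, 0, 0.03],
    [0, 0, 0, 0, 0.2, 0, 0],
    [0, 0, 0, 0, 0.2, 0, 0],
    [0, 0, 0, 0, 0.2, 0, 0]
  ],
  "squeeze": 15
}}

```text
time: 8.3
position: [0.4817, -0.117, 0.0079]
tool_rot: [3.131, -0.247, -0.001]
ft_force: [-1.5, -1.6, 2.0]
grip_width: 0.035
grip_force: 14.1
```

Run:
```python
from h import *
t=grab('top');s=grab('side')
o=np.hstack([cv2.resize(im['pixels'][v-50:v+50,u-50:u+50],(400,400)) for im in(t,s) for u,v in[map(int,proj(im,[.475,-.16,.027]))]])
cv2.imwrite('pics/m4.png',o[...,::-1]);print(ctrl.get_state()['position'],[proj(im,[.475,-.16,.027]) for im in (t,s)])
```

```text
[ 0.48164991 -0.11699962  0.00786988] [(np.float64(359.0728293362964), np.float64(230.59956448637914)), (np.float64(294.6224592538824), np.float64(297.33410446445936))]
```

View pics/m4.png

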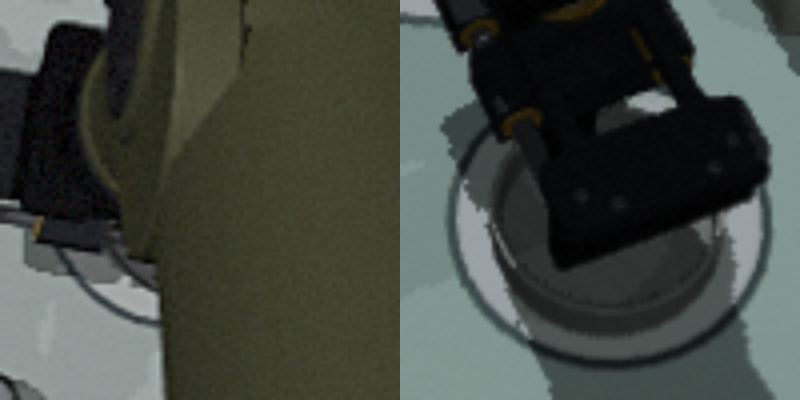

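The wall is gripped (3 mm opening) and the dish is in place. Now the slow pull.

Call:
{"api": "carry_out", "payload": {
  "steps": [
    [0, 0, 0, 0.02, 0.15, 0, 0],
    [0, 0, 0, 0.07, 0.45, 0, 0],
    [0, 0, 0, 0.14, 0.9, 0, 0],
    [0, 0, 0, 0.23, 1.5, 0, 0],
    [0, 0, 0, 0.34, 2.2, 0, 0],
    [0, 0, 0, 0.45, 2.9, 0, 0],
    [0, 0, 0, 0.56, 3.6, 0, 0],
    [0, 0, 0, 0.67, 4.3, 0, 0],
    [0, 0, 0, 0.76, 4.9, 0, 0],
    [0, 0, 0, 0.83, 5.35, 0, 0],
    [0, 0, 0, 0.88, 5.65, 0, 0],
    [0, 0, 0, 0.9, 5.8, 0, 0]
  ]
}}

```text
time: 9.6
position: [0.4909, -0.0585, 0.0078]
tool_rot: [3.132, -0.247, -0.0]
ft_force: [-0.1, -1.7, 1.4]
grip_width: 0.034
grip_force: 14.1
```

Call:
{"api": "carry_out", "payload": {
  "steps": [
    [0, 0, 0, 0.02, 0.15, 0, 0],
    [0, 0, 0, 0.07, 0.45, 0, 0],
    [0, 0, 0, 0.14, 0.9, 0, 0],
    [0, 0, 0, 0.23, 1.5, 0, 0],
    [0, 0, 0, 0.34, 2.2, 0, 0],
    [0, 0, 0, 0.45, 2.9, 0, 0],
    [0, 0, 0, 0.56, 3.6, 0, 0],
    [0, 0, 0, 0.67, 4.3, 0, 0],
    [0, 0, 0, 0.76, 4.9, 0, 0],
    [0, 0, 0, 0.83, 5.35, 0, 0],
    [0, 0, 0, 0.88, 5.65, 0, 0],
    [0, 0, 0, 0.9, 5.8, 0, 0]
  ]
}}

```text
time: 10.8
position: [0.4999, -0.0004, 0.0079]
tool_rot: [3.132, -0.247, -0.0]
ft_force: [0.6, -2.5, 1.5]
grip_width: 0.035
grip_force: 14.1
```

Call:
{"api": "carry_out", "payload": {
  "steps": [
    [0, 0, 0, 0.02, 0.15, 0, 0],
    [0, 0, 0, 0.07, 0.45, 0, 0],
    [0, 0, 0, 0.14, 0.9, 0, 0],
    [0, 0, 0, 0.23, 1.5, 0, 0],
    [0, 0, 0, 0.34, 2.2, 0, 0],
    [0, 0, 0, 0.45, 2.9, 0, 0],
    [0, 0, 0, 0.56, 3.6, 0, 0],
    [0, 0, 0, 0.67, 4.3, 0, 0],
    [0, 0, 0, 0.76, 4.9, 0, 0],
    [0, 0, 0, 0.83, 5.35, 0, 0],
    [0, 0, 0, 0.88, 5.65, 0, 0],
    [0, 0, 0, 0.9, 5.8, 0, 0]
  ]
}}

```text
time: 12.0
position: [0.5089, 0.0575, 0.0079]
tool_rot: [3.132, -0.247, -0.0]
ft_force: [0.1, -3.4, 3.0]
grip_width: 0.034
grip_force: 14.1
```

Call:
{"api": "carry_out", "payload": {
  "steps": [
    [0, 0, 0, 0, 0, 0, 0],
    [0, 0, 0, 0, 0, 0, 0.05],
    [0, 0, 0, 0, 0, 0, 0.09],
    [0, 0, 0, 0, 0, 0, 0.13],
    [0, 0, 0, 0, 0, 0, 0.16],
    [0, 0, 0, 0, 0, 0, 0.19],
    [0, 0, 0, 0, 0, 0, 0.2],
    [0, 0, 0, 0, 0, 0, 0.2],
    [0, 0, 0, 0, 0, 2, 0.2],
    [0, 0, 0, 0, 0, 5, 0.2],
    [0, 0, 0, 0, 0, 9, 0.2],
    [0, 0, 0, 0, 0, 12, 0.2]
  ]
}}

```text
time: 13.2
position: [0.5093, 0.0576, 0.13]
tool_rot: [-3.132, 0.247, -0.002]
ft_force: [0.8, 0.4, -0.2]
grip_width: 0.2
grip_force: 0.0
```

Run:
```python
from h import *
t=grab('top');s=grab('side')
a=pt(s,296,131.5,.073);b=pt(s,315.5,131,.073);print(a,b,np.degrees(np.arctan2(*(a-b)[[1,0]])),np.linalg.norm(a-b))
t0=cv2.imread('pics/top0.png');s0=cv2.imread('pics/side0.png')
for q in((72/3+190,105/3+90),(103/3+190,70/3+90),): print(pt(t,*q,.073))
o=np.hstack([cv2.resize(t0[100:145,200:245],(400,400),interpolation=2),cv2.resize(s0[118:163,283:328],(400,400),interpolation=2)])
o2=np.hstack([cv2.resize(s['pixels'][140:300,160:373,::-1],(800*213//640,200)),cv2.resize(t['pixels'][140:300,160:373,::-1],(266,200)),])
o2=np.pad(o2,((0,0),(0,800-o2.shape[1]),(0,0)))
cv2.imwrite('pics/m5.png',np.vstack([o,o2]))
```

```text
[0.65039499 0.10987119 0.073     ] [0.68217581 0.09182029 0.073     ] 150.4042589764332 0.036549353053089
[0.65429049 0.10876964 0.073     ]
[0.67700905 0.09121198 0.073     ]
```

View pics/m5.png

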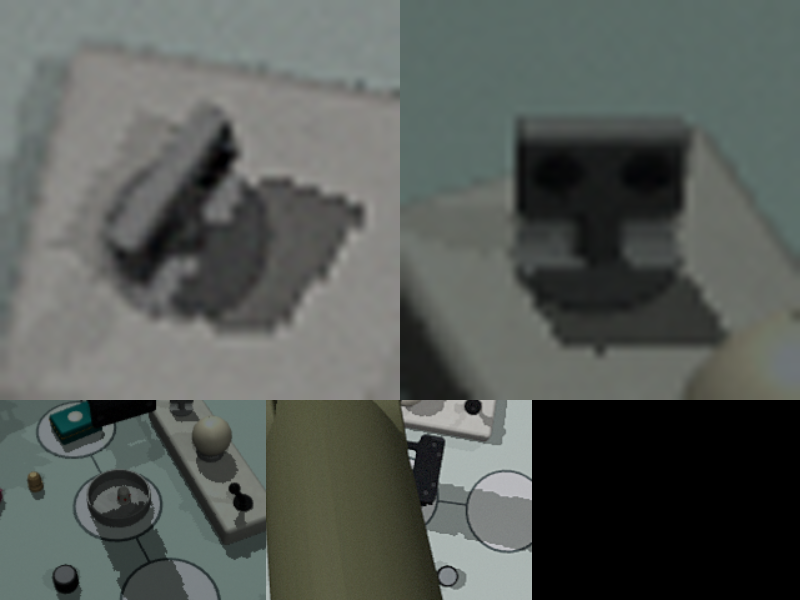

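The top crop shows the blade's top face from (118,232) to (218,118); the side crop shows it from (118,128) to (292,132). The dish stands in the middle ring with the thimble upright.

Run:
```python
from h import *
t=grab('top');s=grab('side')
for im,p,q in((t,(213.3,126.1),(224.5,113.3)),(s,(296.3,132.4),(315.8,132.8))):
    a=pt(im,*p,.073);b=pt(im,*q,.073);d=b-a;print((a+b)/2,np.degrees(np.arctan2(d[1],d[0])),np.linalg.norm(d))
a=ctrl.get_state();print(a['joint_positions'],a['position'])
```

```text
[0.66462708 0.10041775 0.073     ] -37.35363491956492 0.03133071745134652
[0.66465771 0.09742284 0.073     ] -33.540089723494496 0.03635572883554522
[ 0.34200907  0.13163435 -0.53849862  1.89218238  0.07505279  1.13604675
 -1.9525608 ] [0.50922697 0.05721756 0.12831892]
```

Call:
{"api": "carry_out", "payload": {
  "steps": [
    [0, 0, 153.5, 15.5, 4.2, 0, 0.4],
    [0, 0, 153.5, 15.5, 4.2, 0, 0.4],
    [0, 0, 153.5, 15.5, 4.2, 0, 0.4],
    [0, 0, 153.5, 15.5, 4.2, 0, 0.4],
    [0, 0, 153.5, 15.5, 4.2, 0, 0.4],
    [0, 0, 153.5, 15.5, 4.2, 0, 0.4],
    [0, 0, 153.5, 15.5, 4.2, 0, 0.4],
    [0, 0, 153.5, 15.5, 4.2, 0, 0.4],
    [0, 0, 153.5, 15.5, 4.2, 0, 0.4],
    [0, 0, 153.5, 15.5, 4.2, 0, 0.4],
    [0, 0, 153.5, 15.5, 4.2, 0, 0.4],
    [0, 0, 153.5, 15.5, 4.2, 0, 0.4]
  ]
}}

```text
time: 14.6
position: [0.6626, 0.0992, 0.1254]
tool_rot: [-2.131, -2.305, 0.004]
ft_force: [0.8, -0.4, 0.1]
grip_width: 0.397
grip_force: 0.0
```

Call:
{"api": "carry_out", "payload": {
  "steps": [
    [0, 0, 50, 0.15, 0, 0, 0.4],
    [0, 0, 50, 0.15, 0, 0, 0.4],
    [0, 0, 50, 0.15, 0, 0, 0.4],
    [0, 0, 50, 0.15, 0, 0, 0.4],
    [0, 0, 50, 0.15, 0, 0, 0.4],
    [0, 0, 50, 0.15, 0, 0, 0.4],
    [0, 0, 50, 0.15, 0, 0, 0.4],
    [0, 0, 50, 0.15, 0, 0, 0.4]
  ]
}}

```text
time: 15.4
position: [0.6646, 0.0992, 0.1263]
tool_rot: [-0.971, -2.985, 0.001]
ft_force: [1.4, -0.6, -0.2]
grip_width: 0.404
grip_force: 0.0
```

Run:
```python
from h import *
a=ctrl.get_state();print(a['joint_positions'],a['position'],a['tool_rot'])
```

```text
[ 0.49437955  0.62513787 -0.98105355  1.48028615  0.52490278  1.3190543
  0.41095678] [0.66463229 0.09923617 0.12628885] [-9.71130533e-01 -2.98533110e+00  6.12464366e-04]
```

Call:
{"api": "carry_out", "payload": {
  "steps": [
    [0, 0, 0, 0, 0, -3, 0.4],
    [0, 0, 0, 0, 0, -5.5, 0.4],
    [0, 0, 0, 0, 0, -7, 0.4],
    [0, 0, 0, 0, 0, -8, 0.4],
    [0, 0, 0, 0, 0, -8, 0.3],
    [0, 0, 0, 0, 0, -8, 0.2],
    [0, 0, 0, 0, 0, -8, 0.1],
    [0, 0, 0, 0, 0, -8, 0],
    [0, 0, 0, 0, 0, -8, 0],
    [0, 0, 0, 0, 0, -8, 0],
    [0, 0, 0, 0, 0, -8, 0]
  ],
  "squeeze": 30
}}

```text
time: 16.5
position: [0.6667, 0.1004, 0.0491]
tool_rot: [0.967, 2.986, 0.004]
ft_force: [3.8, 2.6, 3.4]
grip_width: 0.089
grip_force: 30.0
```

Call:
{"api": "carry_out", "payload": {
  "steps": [
    [0, 0, -7, 0, 0, 0, 0],
    [0, 0, -14, 0, 0, 0, 0],
    [0, 0, -21, 0, 0, 0, 0],
    [0, 0, -28, 0, 0, 0, 0],
    [0, 0, -35, 0, 0, 0, 0],
    [0, 0, -42, 0, 0, 0, 0],
    [0, 0, -49, 0, 0, 0, 0],
    [0, 0, -49, 0, 0, 0, 0],
    [0, 0, -49, 0, 0, 0, 0]
  ]
}}

```text
time: 17.4
position: [0.666, 0.1, 0.0491]
tool_rot: [2.115, 2.321, 0.002]
ft_force: [1.4, 2.4, 5.9]
grip_width: 0.089
grip_force: 30.0
```

Call:
{"api": "carry_out", "payload": {
  "steps": [
    [0, 0, 0, 0, 0, 0, 0.2],
    [0, 0, 0, 0, 0, 0, 0.2],
    [0, 0, 0, 0, 0, 0, 0.2],
    [0, 0, 0, 0, 0, 0, 0],
    [0, 0, 0, 0, 0, 0, 0],
    [0, 0, 0, 0, 0, 0, 0],
    [0, 0, 0, 0, 0, 0, 0],
    [0, 0, 0, 0, 0, 0, 0]
  ]
}}

```text
time: 18.2
position: [0.666, 0.0987, 0.0473]
tool_rot: [2.12, 2.317, 0.001]
ft_force: [4.2, -0.7, -6.6]
grip_width: 0.088
grip_force: 30.0
```

Call:
{"api": "carry_out", "payload": {
  "steps": [
    [0, 0, -7, 0, 0, 0, 0],
    [0, 0, -14, 0, 0, 0, 0],
    [0, 0, -21, 0, 0, 0, 0],
    [0, 0, -28, 0, 0, 0, 0],
    [0, 0, -35, 0, 0, 0, 0],
    [0, 0, -42, 0, 0, 0, 0],
    [0, 0, -49, 0, 0, 0, 0],
    [0, 0, -49, 0, 0, 0, 0],
    [0, 0, -49, 0, 0, 0, 0]
  ]
}}

```text
time: 19.1
position: [0.6642, 0.0993, 0.0473]
tool_rot: [-2.888, -1.235, 0.004]
ft_force: [-1.1, -1.2, -2.0]
grip_width: 0.089
grip_force: 30.0
```

Run:
```python
from h import *
a=ctrl.get_state();print(a['joint_positions'],a['position'],a['tool_rot'],a['torque'],a['ft_force'])
```

```text
[ 0.25967462  0.5731331  -0.60447943  1.55772058  0.34880477  1.12310979
 -1.18598945] [0.66419351 0.09933663 0.04732309] [-2.88828795 -1.23472534  0.0039735 ] [-0.05241781  0.10668135 -0.00963241] [-1.10030895 -1.16320294 -1.97870421]
```

Call:
{"api": "carry_out", "payload": {
  "steps": [
    [0, 0, 0, 0, 0, 0, 0.2],
    [0, 0, 0, 0, 0, 0, 0.2],
    [0, 0, 0, 0, 0, 0, 0.2],
    [0, 0, 0, 0, 0, 0, 0],
    [0, 0, 0, 0, 0, 0, 0],
    [0, 0, 0, 0, 0, 0, 0],
    [0, 0, 0, 0, 0, 0, 0],
    [0, 0, 0, 0, 0, 0, 0]
  ]
}}

```text
time: 19.9
position: [0.6651, 0.1001, 0.0481]
tool_rot: [-2.89, -1.231, 0.0]
ft_force: [-2.7, 2.1, 2.9]
grip_width: 0.091
grip_force: 30.0
```

Call:
{"api": "carry_out", "payload": {
  "steps": [
    [0, 0, -7, 0, 0, 0, 0],
    [0, 0, -14, 0, 0, 0, 0],
    [0, 0, -21, 0, 0, 0, 0],
    [0, 0, -28, 0, 0, 0, 0],
    [0, 0, -28, 0, 0, 0, 0],
    [0, 0, -28, 0, 0, 0, 0]
  ]
}}

```text
time: 20.5
position: [0.6649, 0.1006, 0.0481]
tool_rot: [-3.1, -0.501, 0.001]
ft_force: [-3.9, 3.4, 4.1]
grip_width: 0.094
grip_force: 30.0
```

Run:
```python
from h import *
a=ctrl.get_state();print(a['position'],2*np.degrees(np.arctan2(a['tool_rot'][1],a['tool_rot'][0])),a['torque'],a['ft_force'],a['grip_width'])
```

```text
[0.66487653 0.10063266 0.04812842] -341.6258307686955 [0.74713514 0.89640811 0.42766949] [-3.93938617  3.43535404  4.10759789] 0.09439256154140899
```

Call:
{"api": "carry_out", "payload": {
  "steps": [
    [0, 0, -4, 0, 0, 0, 0],
    [0, 0, -8, 0, 0, 0, 0],
    [0, 0, -8, 0, 0, 0, 0],
    [0, 0, -8, 0, 0, 0, 0]
  ],
  "squeeze": 40
}}

```text
time: 20.9
position: [0.6647, 0.1005, 0.0481]
tool_rot: [-3.128, -0.286, 0.002]
ft_force: [-5.6, 3.0, 4.3]
grip_width: 0.116
grip_force: 45.1
```

Run:
```python
from h import *
a=ctrl.get_state();print(a['position'],2*np.degrees(np.arctan2(a['tool_rot'][1],a['tool_rot'][0])),a['torque'],a['ft_force'],a['grip_width'])
```

```text
[0.66467597 0.1005236  0.04809447] -349.5621789033715 [0.65351976 1.05451345 0.9878143 ] [-5.63962246  3.01205434  4.29901816] 0.1163142908839446
```

The stop is felt: the torque rose to 1 Nm and the blade is twisting in the pads. I release, lift, and back off toward the robot to check.

Call:
{"api": "carry_out", "payload": {
  "steps": [
    [0, 0, 0, 0, 0, 0, 0.3],
    [0, 0, 0, 0, 0, 0, 0.3],
    [0, 0, 0, 0, 0, 0, 0.3],
    [0, 0, 0, 0, 0, 3, 0.3],
    [0, 0, 0, 0, 0, 8, 0.3],
    [0, 0, 0, -5, -2, 8, 0],
    [0, 0, -8, -9, -6, 8, 0],
    [0, 0, -16, -12, -10, 8, 0],
    [0, 0, -19, -12, -15, 8, 0],
    [0, 0, -19, -12, -19, 8, 0],
    [0, 0, -19, -12, -19, 8, 0],
    [0, 0, -19, -12, -19, 8, 0]
  ]
}}

```text
time: 22.1
position: [0.5454, -0.0934, 0.1279]
tool_rot: [3.131, -0.25, 0.001]
ft_force: [0.8, 0.5, -0.9]
grip_width: 0.005
grip_force: 0.0
```

Run:
```python
from h import *
t=grab('top');s=grab('side')
print(pt(s,348,210.5,.075),pt(t,325.7,145,.075))
u,v=map(int,proj(s,[.63,-.098,.075]));s0=cv2.imread('pics/side0.png')
o=np.hstack([cv2.resize(s['pixels'][100:300,180:400,::-1],(440,400),interpolation=2),cv2.resize(s0[v-30:v+30,u-27:u+27],(360,400),interpolation=2)])
cv2.imwrite('pics/m6.png',o);print(u,v,ctrl.get_state()['position'])
```

```text
[ 0.6173382  -0.09490208  0.075     ] [ 0.62129082 -0.09212233  0.075     ]
355 208 [ 0.54569475 -0.09000109  0.12786024]
```

View pics/m6.png

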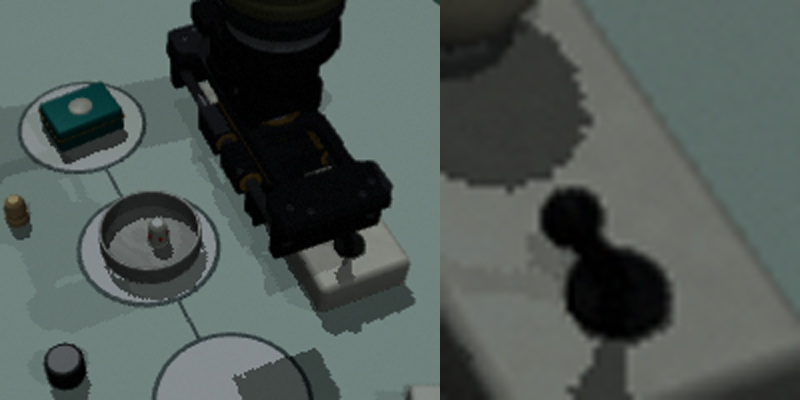

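The right crop shows the toggle ball at (572,218), and the dish, thimble and box stand well. The key is hidden, so I step aside to check it before flipping.

Call:
{"api": "carry_out", "payload": {
  "steps": [
    [0, 0, 0, -6, -18, 4, 0],
    [0, 0, 0, -6, -18, 4, 0],
    [0, 0, 0, -6, -18, 4, 0],
    [0, 0, 0, -6, -18, 4, 0],
    [0, 0, 0, -6, -18, 4, 0]
  ]
}}

```text
time: 22.7
position: [0.4835, -0.2776, 0.1691]
tool_rot: [3.126, -0.256, 0.002]
ft_force: [0.2, -0.7, -0.6]
grip_width: 0.007
grip_force: 0.0
```

Run:
```python
from h import *
t=grab('top');s=grab('side')
o=np.hstack([cv2.resize(t['pixels'][100:145,200:245,::-1],(400,400),interpolation=2),cv2.resize(s['pixels'][118:163,283:328,::-1],(400,400),interpolation=2)])
cv2.imwrite('pics/m7.png',o);print(ctrl.get_state()['position'])
for r in(.045,.042):print([circ(im,[.502,.0146],r,.024,.0015) for im in(t,s)])
for im in(t,s):
    u,v=map(int,proj(im,[.52,.18,.027]))
    c=blob(im,(80,80,20),(95,255,255),(u-60,v-60,u+60,v+60));print(boxfit(im,c,.027))
```

```text
[ 0.48586825 -0.2703302   0.16791511]
[(array([0.50207657, 0.01420513]), np.float64(0.044987347678718495), 100), (array([0.50133065, 0.0152665 ]), np.float64(0.04492416425179577), 59)]
[(array([0.50385899, 0.01557829]), np.float64(0.042229744559349525), 84), (array([0.50296449, 0.01323619]), np.float64(0.042328118135276496), 77)]
[518.9 178.5  70.5  52.4 178. ]
[519.3 174.9  70.   54.8 178.5]
```

View pics/m7.png

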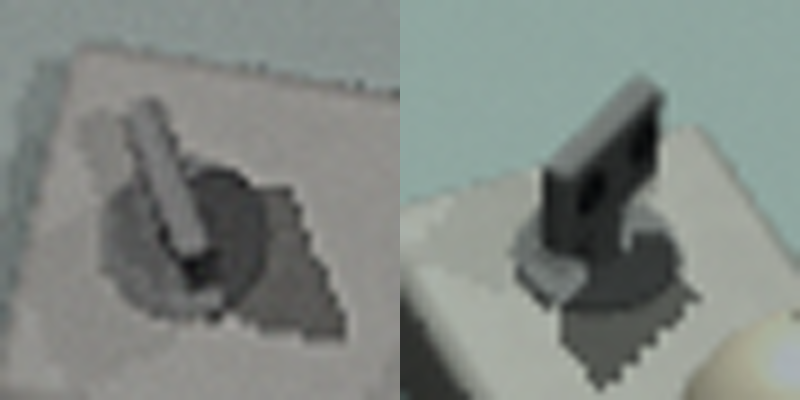

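The blade now lies at about +20° world yaw. That is 2.6 rad clockwise from the lamp's x axis, so the key is at its stop. Now the toggle.

Call:
{"api": "carry_out", "payload": {
  "steps": [
    [0, 0, 0, 4, 9, -2, 0],
    [0, 0, 0, 8.0, 17, -4, 0],
    [0, 0, 0, 8.2, 18.2, -4, 0],
    [0, 0, 0, 8.2, 18.2, -4, 0],
    [0, 0, 0, 8.2, 18.2, -4, 0],
    [0, 0, 0, 8.2, 18.2, -4, 0],
    [0, 0, 0, 8.2, 18.2, -7, 0],
    [0, 0, 0, 8.2, 18.2, -9, 0],
    [0, 0, 0, 8.2, 18.2, -10.4, 0],
    [0, 0, 0, 8.2, 18.2, -10.4, 0]
  ]
}}

```text
time: 23.8
position: [0.5655, -0.0891, 0.0619]
tool_rot: [-3.132, 0.244, 0.006]
ft_force: [-0.0, 0.1, 0.3]
grip_width: 0.007
grip_force: 0.0
```

Call:
{"api": "carry_out", "payload": {
  "steps": [
    [0, 0, 0, 1, -0.15, 0, 0],
    [0, 0, 0, 2, -0.3, 0, 0],
    [0, 0, 0, 2.8, -0.4, 0, 0],
    [0, 0, 0, 3.4, -0.5, 0, 0],
    [0, 0, 0, 4.0, -0.6, 0, 0],
    [0, 0, 0, 4.6, -0.7, 0, 0],
    [0, 0, 0, 5.2, -0.8, 0, 0],
    [0, 0, 0, 5.7, -0.9, 0, 0],
    [0, 0, 0, 5.7, -0.9, 0, 0]
  ]
}}

```text
time: 24.7
position: [0.6253, -0.0978, 0.0638]
tool_rot: [3.132, -0.243, 0.002]
ft_force: [-0.1, 0.9, -0.1]
grip_width: 0.008
grip_force: 0.1
```

Call:
{"api": "carry_out", "payload": {
  "steps": [
    [0, 0, 0, 0.4, -0.05, 0, 0],
    [0, 0, 0, 0.8, -0.1, 0, 0],
    [0, 0, 0, 1.1, -0.15, 0, 0],
    [0, 0, 0, 1.1, -0.15, 0, 0]
  ]
}}

```text
time: 25.1
position: [0.633, -0.0993, 0.063]
tool_rot: [3.132, -0.244, -0.01]
ft_force: [-7.2, 0.8, 2.2]
grip_width: 0.007
grip_force: 3.6
```

Contact force rose at the far stop. I back off and check.

Call:
{"api": "carry_out", "payload": {
  "steps": [
    [0, 0, 0, -2, 0.3, 0, 0],
    [0, 0, 0, -5, 0.7, 0, 0],
    [0, 0, 0, -5, 0.7, 3, 0],
    [0, 0, 0, -5, 0.7, 8, 0],
    [0, 0, 0, -7, -4, 9, 0],
    [0, 0, 0, -10, -9, 10, 0],
    [0, 0, 0, -12, -14, 10, 0],
    [0, 0, 0, -14, -18, 10, 0],
    [0, 0, 0, -14, -18, 10, 0],
    [0, 0, 0, -14, -18, 10, 0]
  ]
}}

```text
time: 26.1
position: [0.4944, -0.2827, 0.1642]
tool_rot: [3.13, -0.252, 0.002]
ft_force: [0.1, 0.3, -0.0]
grip_width: 0.006
grip_force: 0.0
```

Run:
```python
from h import *
s=grab('side');t=grab('top')
cv2.imwrite('pics/m8.png',np.hstack([cv2.resize(s['pixels'][110:350,180:420,::-1],(400,400),interpolation=2),cv2.resize(s['pixels'][178:238,328:388,::-1],(400,400),interpolation=2)]))
```

```text
(no output)
```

View pics/m8.png

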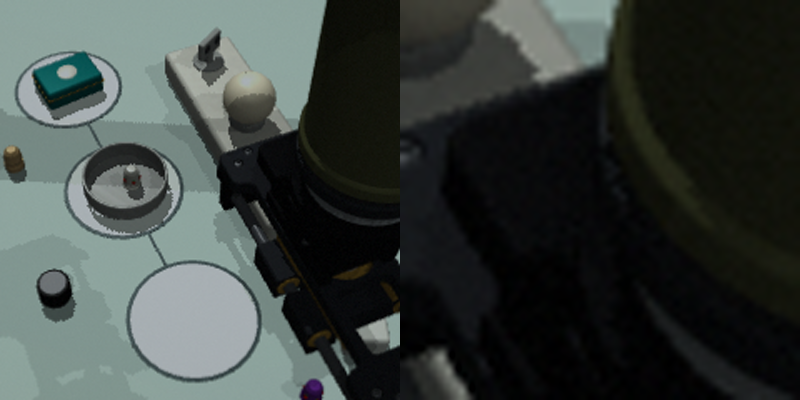

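The side view shows the box, dish and thimble fine, with the toggle hidden. That is the last picture allowed, so I check the toggle numerically in the top view.

Run:
```python
from h import *
t=grab('top');g0=cv2.cvtColor(cv2.imread('pics/top0.png'),6);g=cv2.cvtColor(t['pixels'],7)
print('off',proj(t,[.617,-.095,.075]),'on',proj(t,[.651,-.1,.075]),'pivot',proj(t,[.634,-.0975,.039]))
for n,q in(('before',g0),('now',g)):
    m=(q[115:165,300:350]<50).astype(np.uint8);k,l,st,c=cv2.connectedComponentsWithStats(m)
    print(n,[(st[i].tolist(),c[i].round(1).tolist()) for i in range(1,k) if st[i,4]>8])
    print('\n'.join(''.join('#' if v else '.' for v in r) for r in m[5:45]))
```

```text
off (np.float64(327.30888931130727), np.float64(147.35166114327913)) on (np.float64(330.0274480376695), np.float64(129.35681116318295)) pivot (np.float64(326.21470159031253), np.float64(144.4705671271051))
before [([19, 24, 14, 13, 139], [25.2, 29.8])]
..................................................
..................................................
..................................................
..................................................
..................................................
..................................................
..................................................
..................................................
..................................................
..................................................
..................................................
..................................................
..................................................
..................................................
..................................................
..................................................
...............................
[... 2576 characters left out ...]
......##############.................
...................#############..................
....................############..................
.....................##########...................
......................########....................
........................#####.....................
..................................................
..................................................
..................................................
..................................................
..................................................
..................................................
..................................................
..................................................
```

The ball is now at (329,129), and the fully-on position predicts (330,129), so the toggle is over. Handing in.

```bash
python3 -c "
from bench import ctrl
print(ctrl.close_job())"
```

```text
the job is handed in; nothing more can be done
None
```

The job is handed in, with no verdict returned: by my last camera checks the patch box is in the formerly empty ring, the dish with its thimble upright is in the middle ring, the key is at its stop and the toggle is over to on.

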